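Load the thread stand and hold its drag lever at the third click

ROBOT

A 7-joint arm with a two-finger parallel gripper is mounted at the origin on the work surface. World frame = base frame: x ahead of the robot, y to its left, z up, the work surface at z = 0. Lengths are in m, angles in rad, forces in N, time in s.
With the tool pointing down it reaches from about 0.4 to 0.85 m from the base axis. Payload 10.4 kg.
Tool frame: the origin (TCP) lies midway between the tips of the shut fingers; the grasp point (between the pads) lies 19 mm behind it; z points along the fingers, y is the line along which they close (so a half turn about z gives the same grasp; the last joint's range is limited). The gripper opens to 85 mm and grips with 20 to 120 N. Pads are 22 mm wide; open, the fingers measure 114 mm over their backs; the gripper's body (76 mm by 85 mm) begins 54 mm behind the grasp point. The pads swing forward as they close: fully open they stand 13 mm farther back than shut.
Start: joints at [-1.334, 0.332, -0.065, 1.46, 0.022, 1.35, -0.088], TCP at [0.161, 0.604, 0.231] pointing down, gripper open.
Joint ranges: [-2.6, 2.6], [-0.5, 2.12], [-1.47, 1.34], [0.16, 2.42], [-1.27, 4.41], [0.06, 2.06], [-2.6, 2.6]. Speed limits (rad/s): [2.22, 2.22, 2.79, 2.79, 3.14, 3.14, 3.14].

INTERFACE

Orientations are given as a unit quaternion [x, y, z, w].
In Python, from plant import get_obs, camera, camera_info, job gives the robot as it stands.
- The arm moves only by the tool play_rows, never from a script. Its argument "increments" is a list of rows, each a list of 7 numbers: the turn, a rotation vector about the tool's x, y, z in rad, then the shift along the tool's x, y, z in mm, then the closure, from 0 (fully open) to 1 (shut). In form: [[ax, ay, az, x, y, z, gripper], ...]. A call has 1 to 20 rows; each row shifts and turns the commanded pose from where the row before left it, along the tool's axes as they then stand; what a row does not reach is not made up. A row lasts 1/10 s, in which the tool goes at most 50 mm and 8.59 degrees, less where a joint would pass 70% of its speed; a pose out of reach is approached as far as the arm can. A call is refused whole if a number of a shift passes 50 or a number of a turn 0.15, either way. A call with a gripper value outside its range is refused whole. The fingers move at their own pace and stop on an object; the grip force is fixed at half the most. Time passes only in rows, so rows that do not move let the fingers close. It gives the time, the measured TCP pose, the force, the opening and the grip force at its end, in the units of the state.
- get_obs(): the state, without advancing time (a new reading comes with each control period).
- camera(name): name is "scene" or "top"; returns the picture (400x640x3 uint8, blue, green, red); there is no depth.
- camera_info(name): a dict with "fovy" (degrees; the focal length in pixels is half the picture's height over the tangent of half this angle, whatever the lens; pixels are square), "cx", "cy" (the principal point, pixels), "D" ([k1, k2, p1, p2, k3] as OpenCV has them; the pictures are not rectified), "cam_to_world" (4x4, takes a point from camera to world coordinates). Camera axes: x right, y down, z forward; pixel columns grow to the right and rows downward; lengths in m; the calibration is good to about 2 mm. A picture is of the moment at which its call begins. camera_info takes no time and is no camera call.
- job.close_job(): hands the job in; it is judged then, once.
The state is a dict: "clock": time; "joint_pos": joint angles; "qvel": joint speeds; "tau": joint torques, N m; "ee_pos": TCP position; "eef_rot": TCP orientation; "wrist_force": force on the tool from outside, world axes, zero at the start; "torque": the same for the moment, N m; "grip_width": finger opening in m; "grasp_force": force on a finger pad.
Only numpy, scipy, OpenCV 4.12 (cv2) and the standard library are available. Lean on these libraries where they do the work, as an engineer would, in place of code of your own. Each camera call takes 0.05 s, during which the arm holds its last target. There are 200 camera calls.

TASK

Load the spool of orange thread onto the pin of the green tension stand so that it sits flat on its raised seat, and let go of it. Then swing the stand's red-gripped lever away from the spool exactly three clicks, counting them by feel and never going over a fourth, and finish with the gripper still holding the lever there, because it springs back if let go. Leave the other things on the bench where they are.

Things in the scene. Friction and masses are not known exactly. Their poses are not given: they have to be found in the camera images.
- orange_spool: The spool to load: a cylinder 40 mm in diameter and 45 mm tall standing on end, cream wooden flanges, orange thread, with a straight bore 14 mm in diameter right through along its axis; 30 to 65 g. Origin: centre of its underside, z up along the bore. Grip it across its diameter, anywhere along its height.
- stand: Thread tension stand, fixed to the bench: green base 210 mm (x) by 280 mm (y) by 20 mm thick, its x axis pointing roughly away from the robot (yaw up to 0.3 rad), y to the left. At its left end (+y) stands the spool post, in its right half the click lever. Origin: at bench height, 25 mm nearer (-x) and 5 mm more right (-y) than the base's middle.
- post_seat (a point): Top centre of the spool post's dark seat disc (34 mm across), 62 mm above the bench, at x 0, y +105 mm of the stand. A brass pin 7 mm in diameter rises 30 mm above this point, its last 8 mm tapered. A spool is seated when its bore is over the pin and its underside rests flat on the disc.
- lever_hinge (a point): Point on the lever's upright hinge axis, 46 mm above the bench, at x +50 mm, y -30 mm of the stand. Axes as the stand's.
- grip_mid (a point): On the axis of the lever's red upright grip, 74 mm above the bench, 90 mm from the hinge axis. The grip is a cylinder 18 mm in diameter, from 45 to 92 mm above the bench, and spins freely on its own axis: pinch it from above and lead it round without turning the hand. The aluminium arm below it tops out 44 mm above the bench. This point's x and y axes turn with the grip.
- drag_lever (a joint): Lever's angle about its upright hinge, rad. At 0 the arm points from the hinge to the stand's front (-x of the stand, to the robot); grows anticlockwise from above: the grip moves to the stand's right (-y), away from the spool post. Starts between 0 and 0.08. A spring pulls it back (0.75 Nm per rad, 7 N at the grip at the third click) by a click or more if let go. End stop 1.35.
- click_point (a point): Where the brass teeth of the lever hub meet the spring roller, 36 mm above the bench, 35 mm beyond the hinge (+x of the stand). A tooth adds up to about 5 N at the grip as it climbs and takes as much off as it drops over; that drop is one click. The first tooth begins to resist at lever angle 0.13; clicks come at 0.25, 0.49, 0.73, 0.97, the notches half way between (the third at 0.85).
- purple_spool: Spool of purple thread, same size as the orange one; leave alone. Origin: centre of its underside.
- black_spool: Spool of black thread, same size; leave alone. Origin: centre of its underside.
- bead_jar: Clear jar, orange cap, 52 mm across, 75 mm tall; leave alone. Origin: centre of its underside.
- eye_jar: White jar, orange cap, 52 mm across, 60 mm tall; leave alone. Origin: centre of its underside.
- hair_stacker: Brass hair stacker, a flared tube 36 mm across, 66 mm tall; leave alone. Origin: centre of its underside.
- bodkin: Bodkin with a wooden handle, 140 mm long, lying along its x; leave alone. Origin: its middle.
- jig_tray: White tray 100 x 140 x 22 mm, three compartments of painted jig heads; leave alone. Origin: centre of its underside.
Not all that is in view belongs to the job. What is shaped like the orange_spool but pink is not meant.

How it is judged:
On the way, in this order (a step that is already met when the one before it is completed fails the run):
1. the orange spool sits flat on the post's seat, over the pin, let go, with the lever still in its slack (horizontal distance between orange_spool and post_seat below 0.006 m and z of orange_spool in the frame of post_seat between -0.004 and 0.004 m and angle between orange_spool's own z axis and vertical below 0.1 rad and contact force between the fingers and orange_spool below 0.1 N and value of joint drag_lever below 0.2 rad), for 0.2 s.
2. the lever is over its first click (value of joint drag_lever above 0.26 rad).
3. the lever is over its third click, held by the fingers (value of joint drag_lever above 0.74 rad and contact force between the fingers and drag_lever above 1 N), for 0.2 s.
At the end, for the whole second after the job is handed in: The orange spool is on the post: within 6 mm of the pin's axis, underside within 4 mm of the seat, upright within 0.1 rad, not touched by the robot. The lever stands still between the third and fourth clicks (0.74 to 0.96 rad), held there by the fingers with more than 1 N (all of step 3 and horizontal distance between orange_spool and post_seat below 0.006 m and z of orange_spool in the frame of post_seat between -0.004 and 0.004 m and angle between orange_spool's own z axis and vertical below 0.1 rad and contact force between each of the arm, the fingers and orange_spool below 0.1 N and value of joint drag_lever below 0.96 rad and velocity of joint drag_lever between -0.1 and 0.1 rad/s); the arm keeps its last pose, push and grip.
It fails at once if the lever is pushed over a fourth click (value of joint drag_lever above 0.98 rad).
It fails at once if another thing on the bench is moved more than 30 mm (distance of any of purple_spool, black_spool, bead_jar, eye_jar, hair_stacker, bodkin, jig_tray from where it was at the start of the episode above 0.03 m).
It also fails if it takes over 72 s, if anything falls off the work surface, if the arm or the gripper's body presses on something with over 40 N, if the wrist force passes 120 N, or if a joint passes its speed limit or range.

## Working session

There is one attempt and no reset: what is moved stays moved. The work goes in short steps, Python scripts to look and compute and a tool call to move; the robot and the scene stay as the last step left them, time stands still between calls to the robot, and variables do not carry over. Pictures are saved under pics/ and viewed, at most 10 in all, crops included, and the job is handed in when it is done.

Besides the shell and the picture viewer there is one more tool, called after "Emit:" as name(argument=value, ...), one argument or row to a line, values as JSON. play_rows: Moves the arm, as the interface text tells. Its arguments: {"type":"object","properties":{"increments":{"type":"array"}},"required":["increments"]}

```bash
mkdir -p pics; ls
python3 - <<'E'
from plant import *
import cv2,json
for n in("scene","top"):
    cv2.imwrite(f"pics/{n}0.png",camera(n)); i=camera_info(n); print(n,i)
o=get_obs(); print(o)
E
```

```text
pics
scene {'fovy': 57.43546055468919, 'cx': 309.2945818539174, 'cy': 204.67561039637332, 'D': array([-0.05625561,  0.        ,  0.        ,  0.        ,  0.        ]), 'cam_to_world': array([[-0.86519923,  0.43206852, -0.25445448,  0.85995825],
       [ 0.50138153,  0.73852468, -0.45077473,  0.40608596],
       [-0.00684466, -0.51758873, -0.85560216,  0.97513624],
       [ 0.        ,  0.        ,  0.        ,  1.        ]])}
top {'fovy': 52.222110681080856, 'cx': 312.61353922974115, 'cy': 196.09449872784356, 'D': array([0.0327623, 0.       , 0.       , 0.       , 0.       ]), 'cam_to_world': array([[ 0.00964071, -0.99253582,  0.12157183,  0.46718219],
       [-0.99947535, -0.01332405, -0.02952119, -0.05084802],
       [ 0.03092066, -0.12122344, -0.99214353,  1.11708683],
       [ 0.        ,  0.        ,  0.        ,  1.        ]])}
{'clock': 0.1, 'joint_pos': array([-1.33359725,  0.33281082, -0.06473145,  1.46085889,  0.02159475,
        1.34989262, -0.08854433]), 'qvel': array([-0.0003304 , -0.00111898, -0.00039018, -0.00088628,  0.00049402,
        0.00136307, -0.00018207]), 'tau': array([ 1.93139720e-03, -6.26746416e+01,  4.94485872e-02, -3.92427957e+01,
        1.64197432e-02,  6.89645967e-03, -6.01784222e-05]), 'ee_pos': array([0.16045076, 0.60370633, 0.23059349]), 'eef_rot': array([ 1.29532765e-01,  9.91574938e-01, -6.34184589e-04, -6.16458356e-05]), 'wrist_force': array([-0.19769294, -0.18587093,  0.59440259]), 'torque': array([ 0.01521601, -0.0278981 , -0.05233682]), 'grasp_force': 0.0, 'grip_width': 0.08498984555019402}
```

View pics/scene0.png

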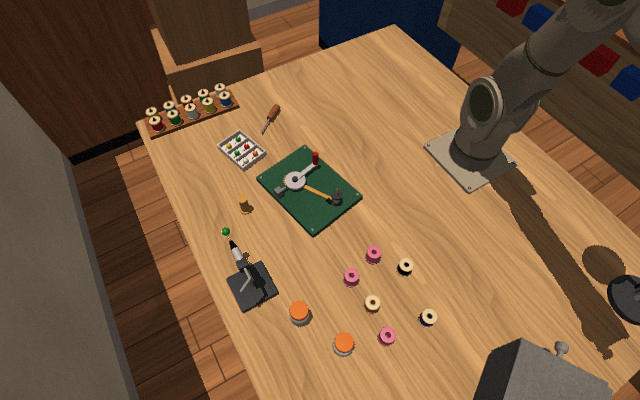

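View pics/top0.png

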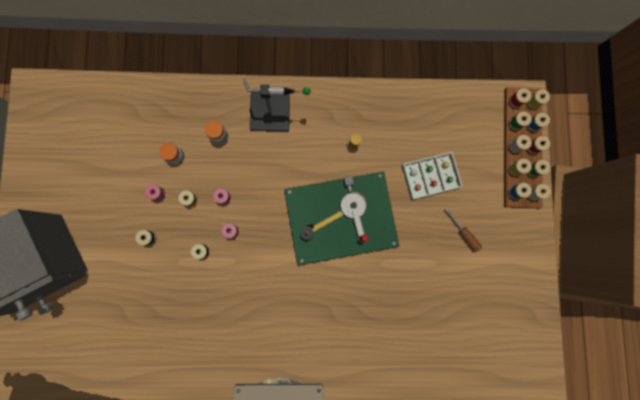

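The scene view has pink-flanged spools at (374,254), (352,276) and (388,336), and cream-flanged ones at (406,266), (372,303) and (429,317). The post is near (337,197), the red grip near (315,157). I'll take a close crop of the cream ones to read the thread colours.

Run:
```python
import cv2,numpy as np
s=cv2.imread("pics/scene0.png");t=cv2.imread("pics/top0.png")
r=lambda a,f:cv2.resize(a,None,fx=f,fy=f,interpolation=cv2.INTER_CUBIC)
cv2.imwrite("pics/c1.png",np.vstack([r(s[240:350,340:450],5)[:, :],])) 
a=r(s[140:240,250:370],5); b=r(t[165:270,280:400],5)
cv2.imwrite("pics/c1.png",np.hstack([r(s[240:350,340:450],3.6),r(t[180:265,130:240],3.6).copy() if 0 else cv2.copyMakeBorder(r(t[180:265,130:240],3.6),0,90,0,0,cv2.BORDER_CONSTANT)]))
A=r(s[145:225,270:370],4);B=r(t[165:265,285:385],4)
cv2.imwrite("pics/c2.png",np.hstack([cv2.copyMakeBorder(A,0,80,0,0,cv2.BORDER_CONSTANT),B]))
```

```text
(no output)
```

View pics/c1.png

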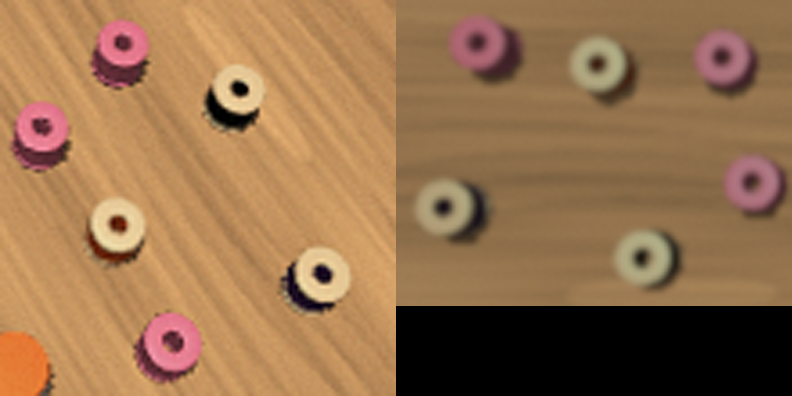

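View pics/c2.png

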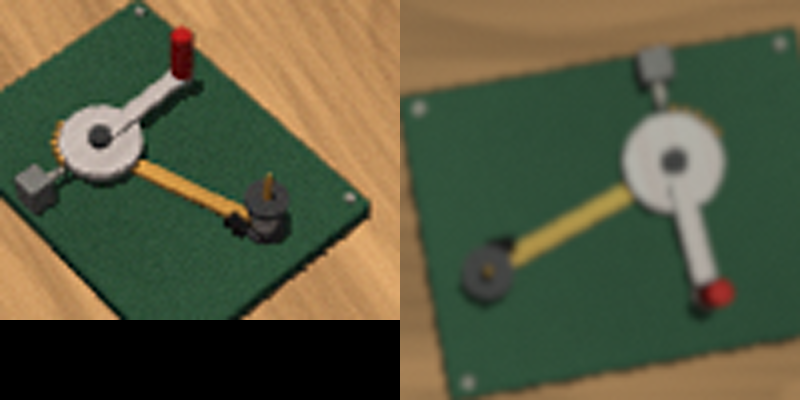

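The cream spool at scene (372,302) / top (186,197) has the orange-brown thread. Those at (406,266) and (429,317) are black and purple, and the pinks at (374,254), (352,276) and (388,336) are decoys. I'll take the (372,302) one. The post pin tip is at scene (336.6,188) and the grip top at scene (315,153).

```bash
cat > h.py <<'E'
import numpy as np,cv2
from plant import *
from scipy.optimize import least_squares
I={n:camera_info(n) for n in("scene","top")}
def K(i):
    f=200/np.tan(np.radians(i["fovy"]/2)); return np.array([[f,0,i["cx"]],[0,f,i["cy"]],[0,0,1]])
def proj(n,P):
    T=np.linalg.inv(I[n]["cam_to_world"]); return cv2.projectPoints(np.atleast_2d(np.float64(P)),cv2.Rodrigues(T[:3,:3])[0],T[:3,3],K(I[n]),I[n]["D"])[0][:,0]
def ray(n,p):
    i=I[n];q=cv2.undistortPoints(np.float64([[p]]),K(i),i["D"])[0,0]; d=i["cam_to_world"][:3,:3]@[*q,1]
    return i["cam_to_world"][:3,3],d/np.linalg.norm(d)
def atz(n,p,z):
    o,d=ray(n,p); return o+d*(z-o[2])/d[2]
def tri(a,b):
    f=lambda X:np.r_[proj("scene",X)[0]-a,proj("top",X)[0]-b]
    r=least_squares(f,atz("top",b,.05)); return r.x,np.abs(r.fun).max()
E
python3 - <<'E'
from h import *
for k,a,b,z in(("spool top",(372.3,301.9),(185.8,197.4),.045),("seat",(336.4,193.6),(306.4,232.4),.062),("grip top",(315.1,152.9),(364.6,237.9),.092),("hub",(294.6,178.6),(353.1,204.6),.05)):
    print(k,*tri(a,b),atz("scene",a,z),atz("top",b,z))
obs=[]
C=[(.13,.145,.02),(.13,-.135,.02),(-.08,-.135,.02),(-.08,.145,.02)]
for n in I:
    im=cv2.imread(f"pics/{n}0.png").astype(int); g=((im[...,1]>im[...,2]*1.5)&(im[...,1]>im[...,0]*1.05)).astype(np.uint8)
    x0=(slice(140,245),slice(250,410)); m=np.zeros_like(g); m[x0]=g[x0]
    m=cv2.morphologyEx(m,cv2.MORPH_CLOSE,np.ones((3,3)))
    c=max(cv2.findContours(m,0,2)[0],key=cv2.contourArea); c=cv2.convexHull(c)
    q=cv2.approxPolyDP(c,6,True)[:,0]; print(n,q.tolist()); obs.append(q)
top,sc=obs[1],obs[0]
P=lambda s,X:np.c_[np.array(X)[:,:2]@np.array([[np.cos(s[2]),np.sin(s[2])],[-np.sin(s[2]),np.cos(s[2])]])+s[:2],np.array(X)[:,2]]
def res(s):
    r=[]
    for n,L in (("top",[((0,.105,.062),(306.4,232.4)),((.05,-.03,.046),(353.1,204.6))]),("scene",[((0,.105,.062),(336.4,193.6)),((0,.105,.092),(336.6,188.1)),((.05,-.03,.046),(294.6,178.6))])):
        for X,p in L: r+=list(proj(n,P(s,[X]))[0]-p)
    for n,q in(("top",top),("scene",sc)):
        pr=proj(n,P(s,C))
        for c in pr:
            d=q-c; r+=list(d[np.argmin((d**2).sum(1))]*.5)
    return r
r=least_squares(res,[.55,0,.1],loss="soft_l1"); print(r.x,np.round(r.fun if 0 else res(r.x),1))
print("seat",P(r.x,[(0,.105,.062)]),"hinge",P(r.x,[(.05,-.03,.046)]))
E
```

```text
spool top [0.59014897 0.25007155 0.04276858] 0.39004409410250673 [0.59000371 0.25106418 0.045     ] [0.59066151 0.24878761 0.045     ]
seat [ 0.50137049 -0.0666156   0.06513473] 0.32511754744541577 [ 0.49940249 -0.0675922   0.062     ] [ 0.50202927 -0.06713709  0.062     ]
grip top [ 0.48853258 -0.21246018  0.09239553] 0.2254727467864086 [ 0.48785181 -0.21223536  0.092     ] [ 0.48890165 -0.21282337  0.092     ]
hub [ 0.57646437 -0.18953846  0.04591327] 0.4055586711277215 [ 0.57678042 -0.18600389  0.05      ] [ 0.57678149 -0.1895952   0.05      ]
scene [[303, 146], [361, 195], [313, 236], [257, 180]]
top [[382, 173], [396, 241], [295, 244], [286, 190]]
[ 0.52221881 -0.1694365   0.20224436] [ -0.2   0.3  -0.5  -0.   -0.3   0.5   0.1   0.4  -0.5   0.2   1.8   0.6
  -0.4   1.6  -1.7  -2.3  -0.9 -11.    0.2   0.2   1.3   1.4  -0.2   1.2
  -0.9  -0. ]
seat [[ 0.50112762 -0.06657659  0.062     ]] hinge [[ 0.57722577 -0.18878163  0.046     ]]
```

Run:
```python
from h import *
for b in((42,306),(22,313)): print(tri((562,348),b))
print("tcp",proj("scene",[.16,.6,.23]),proj("top",[.16,.6,.23]))
for p in((80,260),(25,213),(60,212)): print([atz("top",p,z)[:2].round(3) for z in(0,.1,.2)])
for k,p in dict(pinkA=(221,196),pinkB=(153,192),pinkC=(229,231),purple=(145,238),black=(199,252),jar1=(168,151),jar2=(214,129)).items(): print(k,atz("top",p,.045 if k[0]=='p' or k[0]=='b' else .07)[:2].round(3))
```

```text
(array([0.31047688, 0.56518513, 0.10305146]), np.float64(10.203491815388588))
(array([0.31338179, 0.57107569, 0.13851468]), np.float64(0.27274019463106924))
tcp [[643.35894171 311.53722299]] [[-34.96473788 402.19871461]]
[array([0.426, 0.527]), array([0.43 , 0.475]), array([0.434, 0.423])]
[array([0.549, 0.677]), array([0.541, 0.612]), array([0.534, 0.547])]
[array([0.552, 0.588]), array([0.545, 0.531]), array([0.537, 0.474])]
pinkA [0.596 0.158]
pinkB [0.604 0.334]
pinkC [0.504 0.134]
purple [0.484 0.347]
black [0.45  0.208]
jar1 [0.708 0.293]
jar2 [0.769 0.177]
```

Emit:
play_rows(
  increments=[
    [0, 0, 0.1456, 0, 0, -11, 0],
    [0, 0, 0.1456, 0, 0, -11, 0],
    [0, 0, 0.1456, 0, 0, -11, 0],
    [0, 0, 0.1456, 0, 0, -11, 0],
    [0, 0, 0.1456, 0, 0, -11, 0],
    [0, 0, 0.1456, 0, 0, -11, 0],
    [0, 0, 0.1456, 0, 0, -11, 0],
    [0, 0, 0.1456, 0, 0, -11, 0],
    [0, 0, 0.1456, 0, 0, -11, 0],
    [0, 0, 0, -22, 7, 0, 0],
    [0, 0, 0, -22, 7, 0, 0],
    [0, 0, 0, -22, 7, 0, 0],
    [0, 0, 0, -22, 7, 0, 0],
    [0, 0, 0, -22, 7, 0, 0],
    [0, 0, 0, -22, 7, 0, 0],
    [0, 0, 0, -22, 7, 0, 0],
    [0, 0, 0, -22, 7, 0, 0],
    [0, 0, 0, -22, 7, 0, 0],
    [0, 0, 0, -22, 7, 0, 0],
    [0, 0, 0, -22, 7, 0, 0],
  ],
)

```text
clock: 2.1
ee_pos: [0.2378, 0.361, 0.33]
eef_rot: [0.707, 0.707, -0.0, 0.0]
wrist_force: [0.3, -0.1, 0.3]
grip_width: 0.0858
grasp_force: 0.0
```

Emit:
play_rows(
  increments=[
    [0, 0, 0, -7, 22, 0, 0],
    [0, 0, 0, -7, 22, 0, 0],
    [0, 0, 0, -7, 22, 0, 0],
    [0, 0, 0, -7, 22, 0, 0],
    [0, 0, 0, -7, 22, 0, 0],
    [0, 0, 0, -7, 22, 0, 0],
    [0, 0, 0, -7, 22, 0, 0],
    [0, 0, 0, -7, 22, 20, 0],
    [0, 0, 0, -7, 22, 20, 0],
    [0, 0, 0, -7, 22, 20, 0],
    [0, 0, 0, -7, 22, 20, 0],
    [0, 0, 0, -7, 22, 20, 0],
    [0, 0, 0, -7, 22, 20, 0],
    [0, 0, 0, -7, 22, 20, 0],
    [0, 0, 0, -7, 22, 20, 0],
    [0, 0, 0, -7, 22, 20, 0],
    [0, 0, 0, 0, 0, 20, 0],
    [0, 0, 0, 0, 0, 0, 0],
  ],
)

```text
clock: 3.9
ee_pos: [0.5883, 0.2491, 0.1269]
eef_rot: [0.707, 0.707, -0.003, -0.001]
wrist_force: [0.0, -0.2, 0.3]
grip_width: 0.0855
grasp_force: 0.0
```

Run:
```python
from h import *
o=get_obs();print(o["ee_pos"],o["eef_rot"],o["clock"])
s=camera("scene");t=camera("top")
r=lambda a:cv2.resize(a,None,fx=4,fy=4,interpolation=cv2.INTER_CUBIC)
cv2.imwrite("pics/c3.png",np.hstack([r(s[240:340,330:430]),r(t[150:250,140:240])]))
```

```text
[0.58832942 0.24912202 0.12689238] [ 7.07207430e-01  7.07000377e-01 -2.78968327e-03 -5.79044007e-04] 3.9
```

View pics/c3.png

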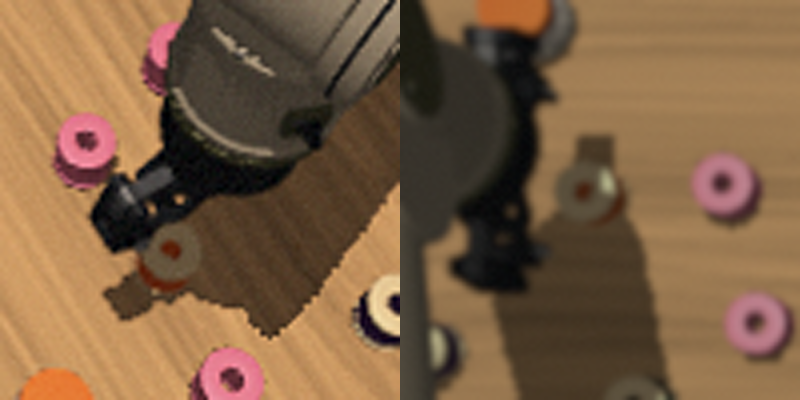

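The shaded spool between the fingers shows orange thread, which confirms the choice. The fingers straddle it: bore at scene crop (170,250), top crop (582,190).

Emit:
play_rows(
  increments=[
    [0, 0, 0, 0, 1, 20, 0],
    [0, 0, 0, 0, 0, 20, 0],
    [0, 0, 0, 0, 0, 20, 0],
    [0, 0, 0, 0, 0, 20, 0],
    [0, 0, 0, 0, 0, 20, 0],
    [0, 0, 0, 0, 0, 14, 0],
    [0, 0, 0, 0, 0, 0, 0],
    [0, 0, 0, 0, 0, 0, 1],
    [0, 0, 0, 0, 0, 0, 1],
    [0, 0, 0, 0, 0, 0, 1],
    [0, 0, 0, 0, 0, 0, 1],
    [0, 0, 0, 0, 0, 0, 1],
    [0, 0, 0, 0, 0, 0, 1],
    [0, 0, 0, 0, 0, 0, 1],
    [0, 0, 0, 0, 0, 0, 1],
  ],
)

```text
clock: 5.5
ee_pos: [0.5915, 0.2507, 0.0177]
eef_rot: [0.707, 0.707, 0.001, 0.0]
wrist_force: [-1.7, -1.2, 5.7]
grip_width: 0.0385
grasp_force: 60.0
```

Emit:
play_rows(
  increments=[
    [0, 0, 0, 0, 0, -10, 1],
    [0, 0, 0, 0, 0, -20, 1],
    [0, 0, 0, 0, 0, -20, 1],
    [0, 0, 0, 0, 0, -20, 1],
    [0, 0, 0, 0, 0, -20, 1],
    [0, 0, 0, 0, 0, -20, 1],
    [0, 0, 0, 0, 0, -20, 1],
    [0, 0, 0, -10, -3, 0, 1],
    [0, 0, 0, -25, -7, 0, 1],
    [0, 0, 0, -25, -7, 0, 1],
    [0, 0, 0, -25, -7, 0, 1],
    [0, 0, 0, -25, -7, 0, 1],
    [0, 0, 0, -25, -7, 0, 1],
    [0, 0, 0, -25, -7, 0, 1],
    [0, 0, 0, -25, -7, 0, 1],
    [0, 0, 0, -25, -7, 0, 1],
    [0, 0, 0, -25, -7, 0, 1],
    [0, 0, 0, -25, -7, 0, 1],
    [0, 0, 0, -25, -7, 0, 1],
    [0, 0, 0, -25, -7, 0, 1],
  ],
)

```text
clock: 7.5
ee_pos: [0.5028, -0.0612, 0.146]
eef_rot: [0.707, 0.707, 0.0, -0.0]
wrist_force: [0.3, -0.4, -0.8]
grip_width: 0.0382
grasp_force: 60.2
```

Emit:
play_rows(
  increments=[
    [0, 0, 0, -7, -3, 0, 1],
    [0, 0, 0, 0, 0, 0, 1],
    [0, 0, 0, 0, 0, 0, 1],
  ],
)

```text
clock: 7.8
ee_pos: [0.501, -0.0658, 0.1462]
eef_rot: [0.707, 0.708, 0.0, -0.0]
wrist_force: [0.2, 0.3, -1.3]
grip_width: 0.0387
grasp_force: 60.2
```

Run:
```python
from h import *
o=get_obs();print(o["ee_pos"],o["eef_rot"],o["clock"],o["grip_width"])
p=o["ee_pos"]
b=p-[0,0,.0177]
for n in I: print(n,"spool bottom,top",proj(n,[b,b+[0,0,.045]]).round(1).tolist(),"seat,tip",proj(n,[[.501,-.0666,.062],[.501,-.0666,.092]]).round(1).tolist())
s=camera("scene");t=camera("top")
r=lambda a:cv2.resize(a,None,fx=5,fy=5,interpolation=cv2.INTER_CUBIC)
cv2.imwrite("pics/c4.png",np.hstack([r(s[130:230,290:370]),r(t[180:280,270:350])]))
```

```text
[ 0.5009731  -0.06575116  0.14615744] [ 7.06611076e-01  7.07602071e-01  1.85862815e-04 -2.50321974e-04] 7.8 0.038663904097150044
scene spool bottom,top [[337.6, 181.5], [338.6, 172.0]] seat,tip [[336.1, 194.1], [336.7, 188.5]]
top spool bottom,top [[306.3, 231.9], [306.6, 231.3]] seat,tip [[306.2, 232.8], [306.4, 232.4]]
```

View pics/c4.png

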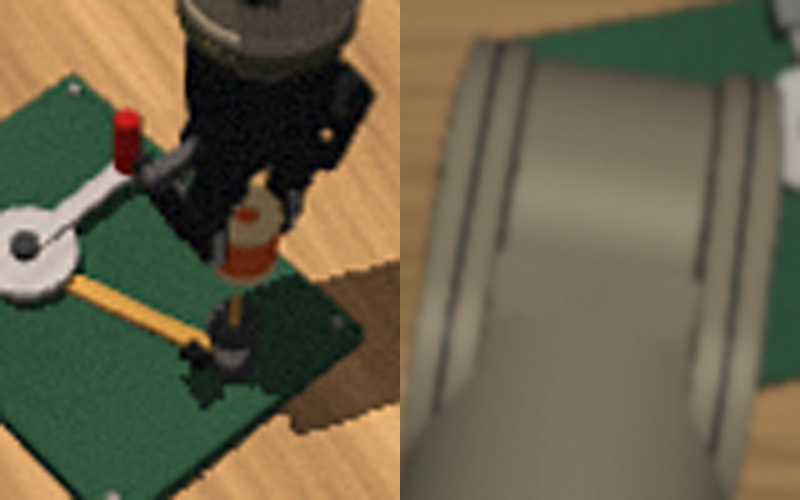

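In the scene crop the bore is at (338.6,172.6), matching the prediction (338.6,172.0). The pin below is at 336.6, also as predicted. I'll lower it and watch the force.

Emit:
play_rows(
  increments=[
    [0, 0, 0, -1, 0, 10, 1],
    [0, 0, 0, 0, 0, 10, 1],
    [0, 0, 0, 0, 0, 10, 1],
    [0, 0, 0, 0, 0, 4, 1],
    [0, 0, 0, 0, 0, 2, 1],
    [0, 0, 0, 0, 0, 2, 1],
    [0, 0, 0, 0, 0, 2, 1],
    [0, 0, 0, 0, 0, 0, 1],
  ],
)

```text
clock: 8.7
ee_pos: [0.501, -0.0677, 0.1063]
eef_rot: [0.707, 0.707, 0.0, -0.0]
wrist_force: [-0.2, -0.1, 0.5]
grip_width: 0.0383
grasp_force: 60.2
```

Emit:
play_rows(
  increments=[
    [0, 0, 0, 0, 0, 3, 1],
    [0, 0, 0, 0, 0, 3, 1],
    [0, 0, 0, 0, 0, 3, 1],
    [0, 0, 0, 0, 0, 3, 1],
    [0, 0, 0, 0, 0, 3, 1],
    [0, 0, 0, 0, 0, 3, 1],
    [0, 0, 0, 0, 0, 2, 1],
    [0, 0, 0, 0, 0, 2, 1],
    [0, 0, 0, 0, 0, 0, 1],
  ],
)

```text
clock: 9.6
ee_pos: [0.5008, -0.0678, 0.084]
eef_rot: [0.707, 0.707, -0.0, -0.0]
wrist_force: [0.5, 0.5, -0.7]
grip_width: 0.0381
grasp_force: 60.2
```

Emit:
play_rows(
  increments=[
    [0, 0, 0, 0, 0, 1, 1],
    [0, 0, 0, 0, 0, 1, 1],
    [0, 0, 0, 0, 0, 1, 1],
    [0, 0, 0, 0, 0, 1, 1],
    [0, 0, 0, 0, 0, 0, 1],
    [0, 0, 0, 0, 0, 0, 1],
  ],
)

```text
clock: 10.2
ee_pos: [0.501, -0.0677, 0.0803]
eef_rot: [0.707, 0.707, 0.0, -0.0]
wrist_force: [0.9, -0.2, -0.4]
grip_width: 0.0381
grasp_force: 60.2
```

Emit:
play_rows(
  increments=[
    [0, 0, 0, 0, 0, 0.5, 1],
    [0, 0, 0, 0, 0, 0.5, 1],
    [0, 0, 0, 0, 0, 0, 1],
    [0, 0, 0, 0, 0, 0, 1],
  ],
)

```text
clock: 10.6
ee_pos: [0.501, -0.0677, 0.0796]
eef_rot: [0.707, 0.707, 0.0, -0.0]
wrist_force: [-1.7, 0.3, 5.4]
grip_width: 0.0383
grasp_force: 60.9
```

Contact came at the expected height, a spool bottom of 0.062. I'll release and rise.

Emit:
play_rows(
  increments=[
    [0, 0, 0, 0, 0, 0, 0.3],
    [0, 0, 0, 0, 0, 0, 0.2],
    [0, 0, 0, 0, 0, 0, 0],
    [0, 0, 0, 0, 0, 0, 0],
    [0, 0, 0, 0, 0, 0, 0],
    [0, 0, 0, 0, 0, 0, 0],
    [0, 0, 0, 0, 0, -10, 0],
    [0, 0, 0, 0, 0, -20, 0],
    [0, 0, 0, 0, 0, -20, 0],
    [0, 0, 0, 0, 0, -20, 0],
    [0, 0, 0, 0, 0, -20, 0],
    [0, 0, 0, 0, 0, -20, 0],
    [0, 0, 0, 0, 0, 0, 0],
  ],
)

```text
clock: 11.9
ee_pos: [0.5024, -0.0681, 0.1924]
eef_rot: [0.707, 0.707, 0.002, 0.001]
wrist_force: [0.4, -0.0, 0.1]
grip_width: 0.0852
grasp_force: 0.0
```

Run:
```python
from h import *
o=get_obs();print(o["ee_pos"],o["eef_rot"],o["clock"],o["grip_width"])
for n in I: print(n,proj(n,[[.501,-.0666,.062],[.501,-.0666,.107]]).round(1).tolist())
s=camera("scene");t=camera("top")
r=lambda a:cv2.resize(a,None,fx=5,fy=5,interpolation=cv2.INTER_CUBIC)
cv2.imwrite("pics/c5.png",r(s[130:230,280:380]))
```

```text
[ 0.5023547  -0.06806694  0.19236733] [0.7070524  0.70715738 0.00191507 0.001296  ] 11.9 0.08519914556138435
scene [[336.1, 194.1], [337.0, 185.6]]
top [[306.2, 232.8], [306.5, 232.2]]
```

View pics/c5.png

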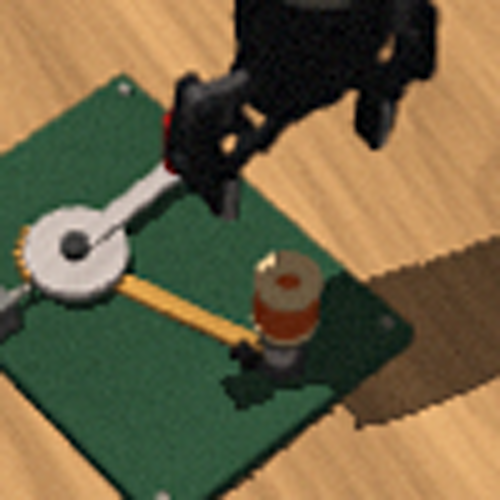

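The spool sits on the post with its bore at scene (337.4,185.8), against a predicted (337.0,185.6), and it is upright. Next is the lever.

Emit:
play_rows(
  increments=[
    [0, 0, 0, -18, -1.5, 0, 0],
    [0, 0, 0, -18, -1.5, 0, 0],
    [0, 0, 0, -18, -1.5, 0, 0],
    [0, 0, 0, -18, -1.5, 0, 0],
    [0, 0, 0, -18, -1.5, 0, 0],
    [0, 0, 0, -18, -1.5, 0, 0],
    [0, 0, 0, -18, -1.5, 0, 0],
    [0, 0, 0, -18, -1.5, 0, 0],
    [0, 0, 0.132, 0, 0, 0, 0],
    [0, 0, 0.132, 0, 0, 0, 0],
    [0, 0, 0.132, 0, 0, 0, 0],
    [0, 0, 0.132, 0, 0, 0, 0],
    [0, 0, 0.132, 0, 0, 0, 0],
    [0, 0, 0.132, 0, 0, 0, 0],
    [0, 0, 0.132, 0, 0, 0, 0],
    [0, 0, 0, 0, 0, 0, 0],
    [0, 0, 0, 0, 0, 0, 0],
  ],
)

```text
clock: 13.7
ee_pos: [0.4887, -0.2116, 0.1887]
eef_rot: [0.947, 0.32, -0.001, -0.0]
wrist_force: [0.0, -0.1, -0.3]
grip_width: 0.0856
grasp_force: 0.0
```

Emit:
play_rows(
  increments=[
    [0, 0, 0, 0, 1, 20, 0],
    [0, 0, 0, 0, 0, 20, 0],
    [0, 0, 0, 0, 0, 20, 0],
    [0, 0, 0, 0, 0, 20, 0],
    [0, 0, 0, 0, 0, 20, 0],
    [0, 0, 0, 0, 0, 20, 0],
    [0, 0, 0, 0, 0, 10, 0],
    [0, 0, 0, 0, 0, 0, 0],
    [0, 0, 0, 0, 0, 0, 0.5],
    [0, 0, 0, 0, 0, 0, 1],
    [0, 0, 0, 0, 0, 0, 1],
    [0, 0, 0, 0, 0, 0, 1],
    [0, 0, 0, 0, 0, 0, 1],
    [0, 0, 0, 0, 0, 0, 1],
    [0, 0, 0, 0, 0, 0, 1],
    [0, 0, 0, 0, 0, 0, 1],
  ],
)

```text
clock: 15.3
ee_pos: [0.4897, -0.2126, 0.0597]
eef_rot: [0.948, 0.318, 0.0, -0.0]
wrist_force: [-2.4, 0.8, 5.3]
grip_width: 0.0165
grasp_force: 58.4
```

Run:
```python
from h import *
o=get_obs();print({k:o[k] for k in("ee_pos","eef_rot","wrist_force","torque","grip_width")})
```

```text
{'ee_pos': array([ 0.4897499 , -0.212594  ,  0.05965181]), 'eef_rot': array([ 9.48063960e-01,  3.18079683e-01,  1.90740551e-04, -8.12494385e-05]), 'wrist_force': array([-2.42742553,  0.84806985,  5.32823407]), 'torque': array([0.13861206, 0.38679808, 0.05871959]), 'grip_width': 0.016457675037522903}
```

```bash
cat > arc.py <<'E'
from h import *
H=np.array([.5772,-.1888]); a=.647
R=np.array([[np.cos(a),np.sin(a)],[np.sin(a),-np.cos(a)]]) # rows tool x,y in world
def th(p): d=H-p[:2]; return np.arctan2(d[1],d[0]),np.hypot(*d)
def rows(t0,t1,n,r=.09):
    t=np.linspace(t0,t1,n+1); P=np.c_[H[0]-r*np.cos(t),H[1]-r*np.sin(t)]
    return (np.diff(P,axis=0)@R.T*1e3).round(2)
def st():
    o=get_obs(); t,r=th(o["ee_pos"]); f=o["wrist_force"][:2]
    print("t %.3f q %.3f r %.4f Ft %.2f Fr %.2f"%(t,t-.202,r,f@[np.sin(t),-np.cos(t)],f@[-np.cos(t),-np.sin(t)]))
E
python3 - <<'E'
from arc import *
st(); print(rows(.266,1.052,20).tolist())
E
```

```text
t 0.266 q 0.064 r 0.0906 Ft -1.46 Fr 2.12
[[-1.25, 3.31], [-1.12, 3.35], [-0.99, 3.4], [-0.85, 3.43], [-0.72, 3.46], [-0.58, 3.49], [-0.44, 3.51], [-0.3, 3.52], [-0.17, 3.53], [-0.03, 3.54], [0.11, 3.54], [0.25, 3.53], [0.39, 3.52], [0.53, 3.5], [0.66, 3.47], [0.8, 3.45], [0.93, 3.41], [1.07, 3.37], [1.2, 3.33], [1.33, 3.28]]
```

Emit:
play_rows(
  increments=[
    [0, 0, 0, -1.2, 3.3, 0, 1],
    [0, 0, 0, -1.1, 3.4, 0, 1],
    [0, 0, 0, -1, 3.4, 0, 1],
    [0, 0, 0, 0, 0, 0, 1],
    [0, 0, 0, 0, 0, 0, 1],
  ],
)

```text
clock: 15.8
ee_pos: [0.4929, -0.2224, 0.0596]
eef_rot: [0.948, 0.318, -0.0, -0.0]
wrist_force: [-3.2, 2.0, 7.0]
grip_width: 0.0163
grasp_force: 58.5
```

```bash
python3 -c "from arc import *;st()"
```

```text
t 0.380 q 0.178 r 0.0907 Ft -3.04 Fr 2.27
```

Emit:
play_rows(
  increments=[
    [0, 0, 0, -0.4, 1.7, 0, 1],
    [0, 0, 0, -0.4, 1.7, 0, 1],
    [0, 0, 0, 0, 0, 0, 1],
    [0, 0, 0, 0, 0, 0, 1],
  ],
)

```text
clock: 16.2
ee_pos: [0.4942, -0.2256, 0.0595]
eef_rot: [0.948, 0.318, -0.0, -0.001]
wrist_force: [-3.1, 2.0, 7.2]
grip_width: 0.0164
grasp_force: 58.5
```

```bash
python3 -c "from arc import *;st()"
```

```text
t 0.418 q 0.216 r 0.0908 Ft -3.11 Fr 2.04
```

Emit:
play_rows(
  increments=[
    [0, 0, 0, -0.4, 1.7, 0, 1],
    [0, 0, 0, -0.4, 1.7, 0, 1],
    [0, 0, 0, 0, 0, 0, 1],
    [0, 0, 0, 0, 0, 0, 1],
  ],
)

```text
clock: 16.6
ee_pos: [0.496, -0.2294, 0.0596]
eef_rot: [0.948, 0.318, 0.0, 0.0]
wrist_force: [-1.7, -1.0, 4.8]
grip_width: 0.0162
grasp_force: 58.4
```

```bash
python3 -c "from arc import *;st()"
```

```text
t 0.463 q 0.261 r 0.0908 Ft 0.11 Fr 1.98
```

First click felt: the force dropped at an estimated q of 0.25 to 0.26. On to the second.

Emit:
play_rows(
  increments=[
    [0, 0, 0, -0.6, 3.5, 0, 1],
    [0, 0, 0, -0.4, 3.5, 0, 1],
    [0, 0, 0, -0.3, 3.5, 0, 1],
    [0, 0, 0, -0.2, 3.5, 0, 1],
    [0, 0, 0, 0, 0, 0, 1],
    [0, 0, 0, 0, 0, 0, 1],
  ],
)

```text
clock: 17.2
ee_pos: [0.5028, -0.241, 0.0595]
eef_rot: [0.948, 0.318, -0.0, -0.001]
wrist_force: [-4.6, 1.8, 9.8]
grip_width: 0.0162
grasp_force: 58.9
```

```bash
python3 -c "from arc import *;st()"
```

```text
t 0.611 q 0.409 r 0.0909 Ft -4.12 Fr 2.74
```

Emit:
play_rows(
  increments=[
    [0, 0, 0, 0, 3.5, 0, 1],
    [0, 0, 0, 0, 0, 0, 1],
    [0, 0, 0, 0, 0, 0, 1],
  ],
)

```text
clock: 17.5
ee_pos: [0.5046, -0.2436, 0.0594]
eef_rot: [0.948, 0.318, -0.0, -0.001]
wrist_force: [-6.3, 2.5, 9.2]
grip_width: 0.0163
grasp_force: 59.0
```

```bash
python3 -c "from arc import *;st()"
```

```text
t 0.646 q 0.444 r 0.0910 Ft -5.85 Fr 3.54
```

Emit:
play_rows(
  increments=[
    [0, 0, 0, 0.1, 3.5, 0, 1],
    [0, 0, 0, 0, 0, 0, 1],
    [0, 0, 0, 0, 0, 0, 1],
  ],
)

```text
clock: 17.8
ee_pos: [0.5072, -0.2469, 0.0596]
eef_rot: [0.948, 0.318, -0.0, -0.0]
wrist_force: [-2.3, -0.0, 5.8]
grip_width: 0.016
grasp_force: 58.7
```

```bash
python3 -c "from arc import *;st()"
```

```text
t 0.693 q 0.491 r 0.0909 Ft -1.47 Fr 1.81
```

Second click felt. On to the third.

Emit:
play_rows(
  increments=[
    [0, 0, 0, 0.2, 3.5, 0, 1],
    [0, 0, 0, 0.4, 3.5, 0, 1],
    [0, 0, 0, 0.5, 3.5, 0, 1],
    [0, 0, 0, 0.6, 3.5, 0, 1],
    [0, 0, 0, 0, 0, 0, 1],
    [0, 0, 0, 0, 0, 0, 1],
  ],
)

```text
clock: 18.4
ee_pos: [0.5166, -0.2567, 0.0595]
eef_rot: [0.948, 0.318, -0.0, -0.001]
wrist_force: [-5.7, 1.9, 9.0]
grip_width: 0.0159
grasp_force: 59.1
```

```bash
python3 -c "from arc import *;st()"
```

```text
t 0.842 q 0.640 r 0.0910 Ft -5.55 Fr 2.36
```

Emit:
play_rows(
  increments=[
    [0, 0, 0, 0.8, 3.4, 0, 1],
    [0, 0, 0, 0, 0, 0, 1],
    [0, 0, 0, 0, 0, 0, 1],
  ],
)

```text
clock: 18.7
ee_pos: [0.5188, -0.2587, 0.0594]
eef_rot: [0.948, 0.318, -0.001, -0.001]
wrist_force: [-8.3, 4.0, 11.5]
grip_width: 0.0164
grasp_force: 59.3
```

```bash
python3 -c "from arc import *;st()"
```

```text
t 0.874 q 0.672 r 0.0911 Ft -8.92 Fr 2.27
```

Emit:
play_rows(
  increments=[
    [0, 0, 0, 0.9, 3.4, 0, 1],
    [0, 0, 0, 0, 0, 0, 1],
    [0, 0, 0, 0, 0, 0, 1],
  ],
)

```text
clock: 19.0
ee_pos: [0.5221, -0.2612, 0.0595]
eef_rot: [0.948, 0.318, -0.0, -0.001]
wrist_force: [-5.2, 2.0, 7.3]
grip_width: 0.0164
grasp_force: 58.9
```

```bash
python3 -c "from arc import *;st()"
```

```text
t 0.920 q 0.718 r 0.0910 Ft -5.36 Fr 1.62
```

Third click felt: 8.9 N fell to 5.4 N. I'll go on to the notch at about 0.84.

Emit:
play_rows(
  increments=[
    [0, 0, 0, 1, 3.4, 0, 1],
    [0, 0, 0, 1.1, 3.4, 0, 1],
    [0, 0, 0, 1.2, 3, 0, 1],
    [0, 0, 0, 0, 0, 0, 1],
    [0, 0, 0, 0, 0, 0, 1],
    [0, 0, 0, 0, 0, 0, 1],
    [0, 0, 0, 0, 0, 0, 1],
    [0, 0, 0, 0, 0, 0, 1],
  ],
)

```text
clock: 19.8
ee_pos: [0.5307, -0.267, 0.0596]
eef_rot: [0.948, 0.318, -0.0, -0.001]
wrist_force: [-4.8, 2.6, 9.0]
grip_width: 0.0164
grasp_force: 59.0
```

Run:
```python
from arc import *
st()
s=camera("scene")
r=lambda a:cv2.resize(a,None,fx=5,fy=5,interpolation=cv2.INTER_CUBIC)
cv2.imwrite("pics/c6.png",r(s[120:220,265:365]))
```

```text
t 1.034 q 0.832 r 0.0910 Ft -5.45 Fr 0.25
```

View pics/c6.png

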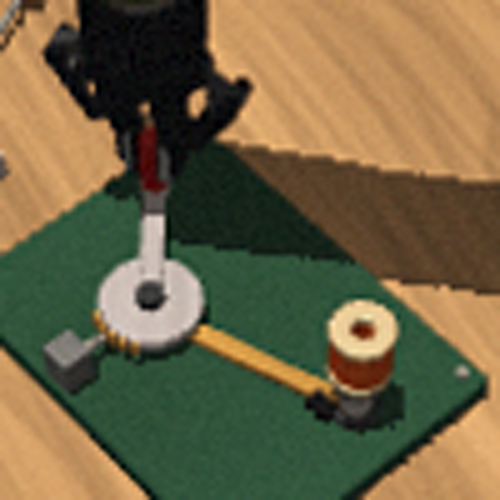

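The picture shows the grip held between the fingers at about (150,160), and the spool seated on the post at about (362,345). The lever is past the third click, at an estimated 0.83 rad.

```bash
python3 -c "from plant import *;print(job.close_job())"
```

```text
the job is handed in; nothing more can be done
None
```

The orange spool is seated on the pin and released. The lever is held by the gripper just past its third click, at an estimated 0.83 rad; I handed the job in at about 20 s, and no verdict was returned.

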